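# Cure a specimen mount on a coasting turntable

## Robot

A 6-joint arm with a two-finger parallel gripper is mounted at the origin on the work surface. World frame = base frame: x ahead of the robot, y to its left, z up, the work surface at z = 0. Lengths are in m, angles in degrees, forces in N, time in s.
With the tool pointing down it reaches from about 0.225 to 0.875 m from the base axis. Payload 3.4 kg.
Tool frame: the origin (TCP) lies at the centre of the arm's flange, where the gripper is bolted on; the fingertips stand 173 mm ahead of it and the grasp point (between the pads) lies 155 mm ahead of it; z points along the fingers, y is the line along which they close (so a half turn about z gives the same grasp; the last joint's range is limited). The gripper opens to 85 mm and grips with 20 to 120 N. Pads are 22 mm wide; open, the fingers measure 114 mm over their backs; the gripper's body (76 mm by 85 mm) begins 54 mm behind the grasp point. The pads swing forward as they close: fully open they stand 13 mm farther back than shut.
Start: joints at [-84.282, 15.808, 86.224, -0, 77.962, -6.933], TCP at [0.126, -0.561, 0.405] pointing down, gripper open.
Joint ranges: [-165.64, 165.64], [-43.16, 119.46], [12.63, 154.43], [-67.54, 247.53], [6.08, 155.33], [-154.97, 154.97]. Speed limits (degrees/s): [147.25, 147.25, 180, 180, 180, 180].

## Interface

Orientations are given as [roll, pitch, yaw] about the fixed x, y, z axes, in that order (R = Rz(yaw) Ry(pitch) Rx(roll)).
In Python, from station import robot gives the robot as it stands.
- The arm moves only by the tool arm_command, never from a script. Its argument "plan" is a list of rows, each a list of 4 numbers: the shift along the tool's x, y, z as a fraction of full scale, then the turn about the tool's z as a fraction of full scale. A call has 1 to 5 rows; each row shifts and turns the commanded pose from where the row before left it, along the tool's axes as they then stand; what a row does not reach is not made up. Full scale, the value 1, is 150 mm for a shift and 1.5 rad for a turn. A row lasts 1/12 s, in which the tool goes at most 41.7 mm and 7.16 degrees, less where a joint would pass 70% of its speed; a pose out of reach is approached as far as the arm can. A call with a number of a shift or a turn outside -1 to 1 is refused whole. A call with a gripper value outside its range is refused whole. "jaw" is the opening, from 0 (shut) to 1 (fully open), set as the call begins (left out, the last holds). The fingers move at their own pace and stop on an object; "newtons" is the grip in N (left out, the last holds). Time passes only in rows, so rows that do not move let the fingers close. It gives the time, the measured TCP pose, the force, the opening and the grip force at its end, in the units of the state.
- robot.read_state(): the state, without advancing time (a new reading comes with each control period).
- robot.read_camera(name): name is "scene" or "top" or "wrist"; returns a dict with "frame" (384x512x3 uint8, red, green, blue), "intrinsics" (3x3 intrinsics, pixels), "world_from_camera" (4x4, takes a point from camera to world coordinates); the wrist camera has in their place "hand_eye" (4x4, takes a point from camera to tool coordinates, whose origin is the TCP and whose axes are the flange's). Camera axes: x right, y up, looking along -z (the intrinsics and any distortion apply to the point x, -y, -z); pixel columns grow to the right and rows downward; lengths in m; the calibration is good to about 2 mm. The wrist camera is an equidistant fisheye: a pixel r from the principal point sees the ray r / f radians off the axis. A picture is of the moment at which its call begins: read the wrist's pose just before it. There is no depth.
- robot.finish_job(): hands the job in; it is judged then, once.
The state is a dict: "t": time; "joint_pos": joint angles; "qvel": joint speeds; "joint_efforts": joint torques, N m; "tool_pos": TCP position; "eef_rot": TCP orientation; "ft_force": force on the tool from outside, world axes, zero at the start; "wrist_torque": the same for the moment, N m; "finger_gap": finger opening in m; "grip_force": force on a finger pad.
Only numpy, scipy, OpenCV 4.12 (cv2) and the standard library are available. Lean on these libraries where they do the work, as an engineer would, in place of code of your own. Each camera call takes 0.05 s, during which the arm holds its last target. There are 200 camera calls.

## Task

Set the hand-spun specimen turntable turning with a push on its blue finger post (about 15 turns a minute, either way round, never above 25), and while it coasts untouched hold the curing lamp, lens down, close above the orange mount and follow it round for six seconds without a break, before the turntable has slowed below 2 turns a minute. Then stand the lamp back in its stand, let go of it, and leave the dishes, cups and bottle where they are; never bump the turntable hard.

Things in the scene. Friction and masses are not known exactly. Their poses are not given: they have to be found in the camera images.
- turntable (a joint): Angle of the turntable's platter, rad, not wrapped, growing anticlockwise seen from above: the direction from the axis to the orange mount, from world +x. At the start at rest at any angle; turns without end. Nominal inertia 0.010 kg m2 (0.6 to 1.6 times that), bearing drag 0.0013 N m s/rad plus 0.0001 N m: it coasts down with a time constant of 4.5 to 12 s. 15 turns a minute is 1.57 rad/s.
- turntable_base: Black foot of the turntable, fixed to the table, never turned; origin on the platter's vertical axis at table level (z = 0). The platter above it is an aluminium disc 250 mm in diameter, nominal 1.3 kg, its top face 50 mm above the table; a 24 mm hub cap on the axis and two grey mounts (as the orange one, 90 degrees either side of it) stand 8 and 12 mm above it.
- mount (a point): Centre of the top of the orange specimen mount, a disc 30 mm in diameter, 12 mm high, fixed on the platter 75 mm from the axis; its top is 62 mm above the table. The lamp cures only while its lens centre is within the mount's outline (15 mm sideways of its centre) and 5 to 45 mm above its top (20 mm is ideal), the lamp upright within 20 degrees and nothing touching the turntable.
- post (a point): Centre of the top of the blue finger post, an upright pin 20 mm in diameter, 35 mm high, fixed on the platter 105 mm from the axis, straight across the axis from the orange mount; its top is 85 mm above the table. Push it sideways with a finger or with the side of the lamp.
- lamp: Curing lamp, a loose upright white wand 150 mm long, 0.15 kg; origin at the centre of the flat lens on its lower end, z up along the wand. Diameter 24 mm up to 85 mm from the lens, 28 mm in the grip zone from 90 to 142 mm. At the start it stands lens down in its stand; it is to be standing there again at the end.
- lamp_grip (a point): Point on the lamp's axis in the middle of its grip zone, 115 mm above the lens.
- lamp_stand: White lamp stand, fixed: a 90 mm disc foot with an upright tube, inner diameter 32 mm, whose mouth flares to 58 mm across at the rim 70 mm above the table; the straight bore begins about 53 mm above the table. Its floor, on which the lens rests, is 12 mm above the table. Origin on the tube's axis at table level.
- dish_a: Culture dish, 90 mm diameter, 16 mm high. Bystander; origin at the centre of its underside.
- dish_b: Culture dish, 90 mm diameter, 16 mm high. Bystander; origin at the centre of its underside.
- dish_stack: Stack of three culture dishes in one piece, 90 mm diameter, 50 mm high. Bystander; origin at the centre of its underside.
- cup_a: Black cup, 52 mm diameter, 50 mm high. Bystander; origin at the centre of its underside.
- cup_b: Black cup, 52 mm diameter, 50 mm high. Bystander; origin at the centre of its underside.
- reagent: Amber bottle, 60 mm diameter, 130 mm high. Bystander; origin at the centre of its underside.
There are look-alikes about, which are no part of the job. Of the things that look like the lamp, the largest one is meant.

How it is judged (in metres and radians):
On the way, in this order (a step that is already met when the one before it is completed fails the run):
1. the turntable turns at more than 0.7 rad/s ((velocity of joint turntable above 0.7 rad/s or velocity of joint turntable below -0.7 rad/s)), for 0.2 s.
2. the lamp's lens follows the orange mount for 6 s: within 15 mm sideways, 5 to 45 mm above it, lamp upright, the turntable coasting untouched at more than 2 turns a minute (horizontal distance between lamp and mount below 0.0155 m and z of lamp in the frame of mount between 0.004 and 0.046 m and angle between lamp's own z axis and vertical below 0.36 rad and contact force between turntable_base and anything else below 0.2 N and (velocity of joint turntable above 0.19 rad/s or velocity of joint turntable below -0.19 rad/s)), for 6 s.
At the end, for the whole second after the job is handed in: the lamp stands released and at rest in its stand: lens within 12 mm of the tube's axis and 6 mm of its floor, upright within 0.3 rad; nothing touches the turntable (it may still be coasting); dishes, cups and bottle within 30 mm of where they were (horizontal distance between lamp and lamp_stand below 0.012 m and height (world z) of lamp between 0.006 and 0.018 m and angle between lamp's own z axis and vertical below 0.3 rad and linear speed of lamp below 0.03 m/s and contact force between turntable_base and anything else below 0.2 N and distance of each of dish_a, dish_b, dish_stack, cup_a, cup_b, reagent from where it was at the start of the episode below 0.03 m).
It fails at once if the turntable turns faster than 25 turns a minute (2.7 rad/s) (velocity of joint turntable above 2.7 rad/s or velocity of joint turntable below -2.7 rad/s).
It fails at once if the turntable is bumped harder than 15 N (contact force between turntable_base and anything else above 15 N).
It fails at once if a dish, cup or bottle is displaced by more than 40 mm (distance of any of dish_a, dish_b, dish_stack, cup_a, cup_b, reagent from where it was at the start of the episode above 0.04 m).
It fails at once if the lamp is dropped or tipped over (angle between lamp's own z axis and vertical above 0.8 rad).
It also fails if it takes over 67 s, if anything falls off the work surface, if the arm or the gripper's body presses on something with over 40 N, if the wrist force passes 120 N, or if a joint passes its speed limit or range.

## Working session

There is one attempt and no reset: what is moved stays moved. The work goes in short steps, Python scripts to look and compute and a tool call to move; the robot and the scene stay as the last step left them, time stands still between calls to the robot, and variables do not carry over. Pictures are saved under pics/ and viewed, at most 10 in all, crops included, and the job is handed in when it is done.

Besides the shell and the picture viewer there is one more tool, called as name(argument=value, ...) on one line, values as JSON. arm_command: Moves the arm, as the interface text tells. Its arguments: {"type":"object","properties":{"plan":{"type":"array","items":{"type":"array","items":{"type":"number"}}},"jaw":{"type":"number"},"newtons":{"type":"number"}},"required":["plan"]}

```bash
mkdir -p pics
cat > h.py <<'E'
import numpy as np,cv2
from station import robot
def ray(c,u,v):
    K=np.array(c["intrinsics"]);T=np.array(c["world_from_camera"])
    d=np.array([(u-K[0,2])/K[0,0],-(v-K[1,2])/K[1,1],-1.]);return T[:3,3],T[:3,:3]@d
def at_z(c,u,v,z):
    o,d=ray(c,u,v);return o+d*(z-o[2])/d[2]
E
python3 - <<'E'
from h import *
import pickle
s=robot.read_state();print(s)
for n in("top","scene"):
    c=robot.read_camera(n);pickle.dump(c,open(n+".pkl","wb"))
    cv2.imwrite(f"pics/{n}1.png",cv2.resize(c["frame"][:,:,::-1],(800,600),interpolation=cv2.INTER_CUBIC))
    print(n,c["intrinsics"],c["world_from_camera"])
E
```

```text
{'t': 0.0, 'joint_pos': array([-8.42813000e+01,  1.58464944e+01,  8.62942131e+01, -2.64131293e-04,
        7.79620647e+01, -6.93354425e+00]), 'qvel': array([-0.07156908,  0.01863092, -0.09007749,  0.02870556,  0.12374194,
        0.03154488]), 'joint_efforts': array([-1.31943543e-04, -4.16775262e+01, -2.45799816e+01,  9.10097981e-06,
        1.10608057e-02, -5.72327892e-06]), 'tool_pos': array([ 0.12590916, -0.56082753,  0.40385766]), 'eef_rot': array([-1.79897948e+02, -1.21501089e-02,  1.26522887e+01]), 'ft_force': array([ 0.26006912, -0.96065096, -0.01237347]), 'wrist_torque': array([ 0.00770076, -0.03107158, -0.0391336 ]), 'grip_force': 0.0, 'finger_gap': 0.0856077991149199}
top [[414.8980162    0.         258.87361514]
 [  0.         414.8980162  188.54599141]
 [  0.           0.           1.        ]] [[ 1.28692206e-02  9.90226731e-01 -1.38871898e-01  3.43146387e-01]
 [-9.99913985e-01  1.30960156e-02  7.19447737e-04 -1.06122299e-02]
 [ 2.53108492e-03  1.38850694e-01  9.90310092e-01  1.42004282e+00]
 [ 0.00000000e+00  0.00000000e+00  0.00000000e+00  1.00000000e+00]]
scene [[470.13028695   0.         258.28634097]
 [  0.         470.13028695 199.81023599]
 [  0.           0.           1.        ]] [[-0.77853174 -0.34862284  0.52187206  1.12143256]
 [ 0.62723098 -0.46091423  0.6278052   0.76353966]
 [ 0.02167103  0.8161006   0.5775034   0.81640396]
 [ 0.          0.          0.          1.        ]]
```

View pics/top1.png

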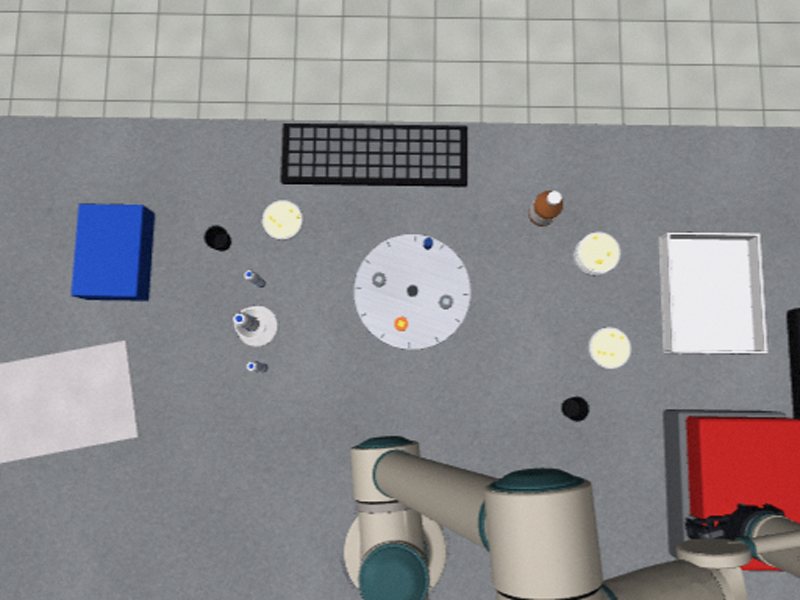

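View pics/scene1.png

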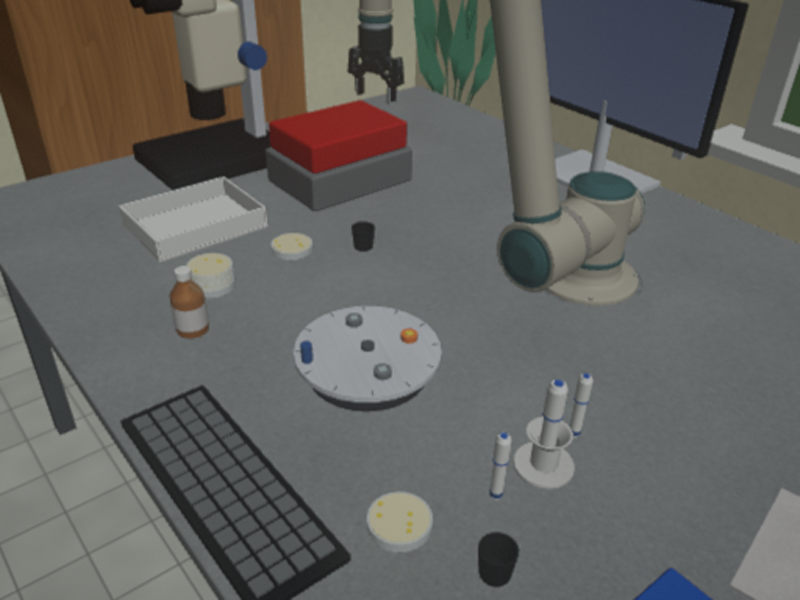

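The top view shows the hub at (412,291), the orange mount at (401,324), the post at (428,242) and the lamp top at (240,319) in the stand at (256,326). A smaller look-alike stands on each side of the stand. An enlarged crop will give better pixels.

Run:
```python
from h import *
import pickle
c=pickle.load(open("top.pkl","rb"));f=c["frame"][:,:,::-1]
cv2.imwrite("pics/crop1.png",cv2.resize(f[140:250,140:310],None,fx=4.6,fy=4.6,interpolation=cv2.INTER_CUBIC))
k=1.5625
for n,u,v,z in[("hub",412,291,.058),("mount",401,324,.062),("post",428,242,.085),("lamptop",240,319,.162),("foot",256,326,.006),("small1",251,274,.1),("small2",251,366,.1),("dish",282,220,.016),("bottle",553,197,.13)]:
    print(n,at_z(c,u/k,v/k,z).round(4))
hsv=cv2.cvtColor(f,cv2.COLOR_BGR2HSV)
m=((hsv[:,:,1]<60)&(hsv[:,:,2]>150)).astype(np.uint8)
m[:,:220]=0;m[:,305:]=0;m[:140]=0;m[235:]=0
cs,_=cv2.findContours(m,0,1);e=cv2.fitEllipse(cv2.convexHull(max(cs,key=cv2.contourArea)));print(e,at_z(c,*e[0],.05))
c2=pickle.load(open("scene.pkl","rb"))
for n,u,v,z in[("hub",368,345,.058),("mount",410,335,.062),("lamptop",560,383,.162),("foot",545,464,.006),("s1",504,436,.1),("s2",587,376,.1)]:print(n,at_z(c2,u/k,v/k,z).round(4))
```

```text
hub [ 0.5421 -0.0274  0.058 ]
mount [ 0.4711 -0.0051  0.062 ]
post [ 0.6427 -0.0596  0.085 ]
lamptop [0.4673 0.3083 0.162 ]
foot [0.4678 0.3121 0.006 ]
small1 [0.567  0.3058 0.1   ]
small2 [0.3783 0.2971 0.1   ]
dish [0.7038 0.2626 0.016 ]
bottle [ 0.7305 -0.314   0.13  ]
((263.4844665527344, 186.27725219726562), (73.89176177978516, 75.70938110351562), 92.2827377319336) [ 0.54311635 -0.02689466  0.05      ]
hub [ 0.5435 -0.0227  0.058 ]
mount [0.4732 0.0024 0.062 ]
lamptop [0.4645 0.3117 0.162 ]
foot [0.4664 0.3138 0.006 ]
s1 [0.5484 0.2963 0.1   ]
s2 [0.3571 0.2831 0.1   ]
```

View pics/crop1.png

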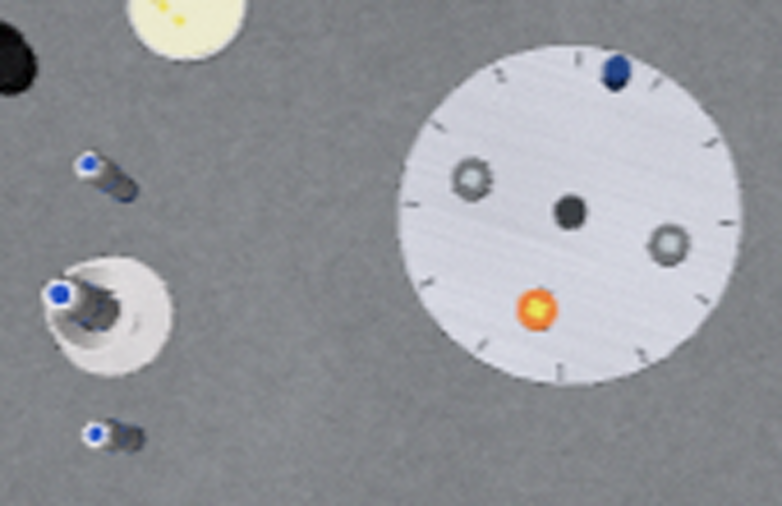

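The crop gives the axis at about (0.543,-0.026), the mount at angle ~162° and the lamp at about (0.466,0.311). Next I square the tool to yaw 0 and fly to above the lamp.

arm_command(plan=[[0,0,0,0.0736],[0,0,0,0.0736],[0,0,0,0],[0.04,-0.1,0,0],[0.08,-0.2,0,0]], jaw=1, newtons=60)

```text
t: 0.52
tool_pos: [0.1432, -0.5182, 0.4039]
eef_rot: [179.9, 0.0, 0.1]
ft_force: [1.1, -0.1, 0.9]
finger_gap: 0.0856
grip_force: 0.0
```

arm_command(plan=[[0.088,-0.225,0,0],[0.088,-0.225,0,0],[0.088,-0.225,0,0],[0.088,-0.225,0,0],[0.088,-0.225,0,0]])

```text
t: 0.93
tool_pos: [0.2101, -0.3455, 0.4045]
eef_rot: [-180.0, -0.0, 0.1]
ft_force: [0.3, -0.2, 0.5]
finger_gap: 0.0851
grip_force: 0.0
```

arm_command(plan=[[0.088,-0.225,0,0],[0.088,-0.225,0,0],[0.088,-0.225,0,0],[0.088,-0.225,0,0],[0.088,-0.225,0,0]])

```text
t: 1.35
tool_pos: [0.2758, -0.1767, 0.4047]
eef_rot: [180.0, -0.0, 0.1]
ft_force: [0.7, 0.3, -1.0]
finger_gap: 0.0854
grip_force: 0.0
```

arm_command(plan=[[0.088,-0.225,0,0],[0.088,-0.225,0,0],[0.088,-0.225,0,0],[0.088,-0.225,0,0],[0.088,-0.225,0,0]])

```text
t: 1.77
tool_pos: [0.3418, -0.0079, 0.4048]
eef_rot: [180.0, -0.0, 0.2]
ft_force: [0.3, -0.7, -0.4]
finger_gap: 0.0852
grip_force: 0.0
```

arm_command(plan=[[0.088,-0.225,0,0],[0.088,-0.225,0,0],[0.088,-0.225,0,0],[0.088,-0.225,0,0],[0.088,-0.225,0,0]])

```text
t: 2.18
tool_pos: [0.4079, 0.161, 0.4046]
eef_rot: [180.0, -0.0, 0.2]
ft_force: [0.8, -1.1, 0.7]
finger_gap: 0.0855
grip_force: 0.0
```

arm_command(plan=[[0.088,-0.225,0,0],[0.088,-0.225,0,0],[0.088,-0.225,0,0],[0.05,-0.125,0,0],[0,0,0,0]])

```text
t: 2.6
tool_pos: [0.4565, 0.2825, 0.4039]
eef_rot: [-179.9, -0.0, 0.4]
ft_force: [-0.9, -0.4, 0.5]
finger_gap: 0.0851
grip_force: 0.0
```

arm_command(plan=[[0.06,-0.18,0,0],[0,0,0,0],[0,0,0,0]])

```text
t: 2.85
tool_pos: [0.4639, 0.3061, 0.4041]
eef_rot: [179.9, 0.1, 0.2]
ft_force: [-0.2, -0.5, -1.1]
finger_gap: 0.0857
grip_force: 0.0
```

Run:
```python
from h import *
import pickle
s=robot.read_state();c=robot.read_camera("wrist");pickle.dump((s,c),open("w.pkl","wb"))
print(s["tool_pos"],s["eef_rot"],s["t"]);print(c["intrinsics"],c["hand_eye"])
cv2.imwrite("pics/w1.png",cv2.resize(c["frame"][:,:,::-1],(800,600),interpolation=cv2.INTER_CUBIC))
```

```text
[0.46394989 0.3061078  0.40412128] [1.79938100e+02 6.01304430e-02 1.70698203e-01] 2.85
[[297.31863964   0.         254.67425862]
 [  0.         297.31863964 192.28761321]
 [  0.           0.           1.        ]] [[ 8.35168144e-04  9.56527622e-01  2.91640552e-01  7.44479443e-02]
 [ 9.99999135e-01 -1.09527917e-03  7.28627617e-04  6.98915039e-04]
 [ 1.01638026e-03  2.91639691e-01 -9.56527709e-01  3.07551513e-02]
 [ 0.00000000e+00  0.00000000e+00  0.00000000e+00  1.00000000e+00]]
```

View pics/w1.png

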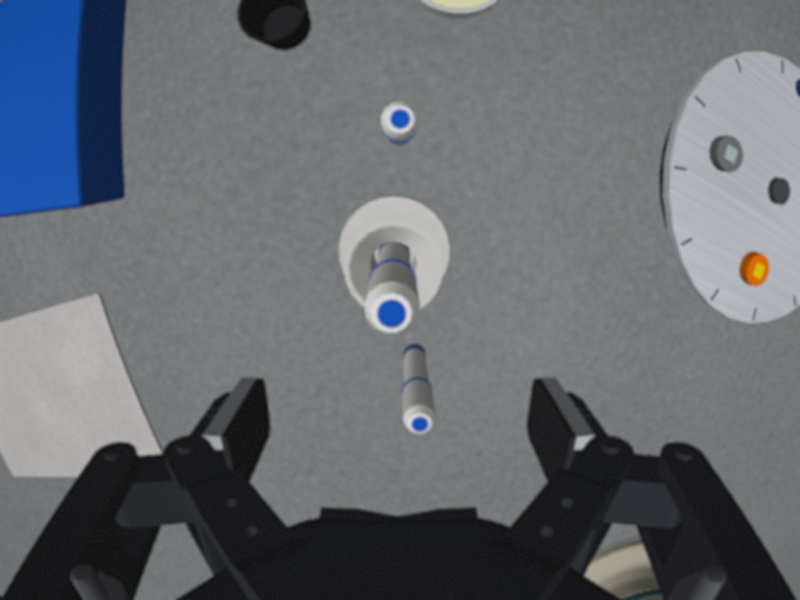

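The wrist view shows the lamp top at (392,313), the stand foot centred at about (394,250), the mount at (755,268) and the hub at (779,190).

```bash
cat >> h.py <<'E'
from scipy.spatial.transform import Rotation as R
def wr(s,c,u,v,z):
    K=np.array(c["intrinsics"]);H=np.array(c["hand_eye"])
    p=np.array([u-K[0,2],v-K[1,2]])/K[0,0];r=np.hypot(*p);q=p/r*np.sin(r)
    d=H[:3,:3]@np.array([q[0],-q[1],-np.cos(r)])
    W=R.from_euler("xyz",s["eef_rot"],degrees=True).as_matrix()
    o=s["tool_pos"]+W@H[:3,3];d=W@d;return o+d*(z-o[2])/d[2]
E
python3 - <<'E'
from h import *
import pickle
s,c=pickle.load(open("w.pkl","rb"))
for n,u,v,z in[("lamp",392,313,.162),("foot",394,250,.008),("mount",755,268,.062),("hub",779,190,.058),("s1",400,119,.12),("s2",419,423,.12)]:print(n,wr(s,c,u/1.5625,v/1.5625,z).round(4))
E
```

```text
lamp [0.4674 0.3082 0.162 ]
foot [0.4687 0.3084 0.008 ]
mount [ 0.4735 -0.0019  0.062 ]
hub [ 0.5435 -0.0255  0.058 ]
s1 [0.5621 0.3046 0.12  ]
s2 [0.3793 0.2916 0.12  ]
```

arm_command(plan=[[0.02,-0.02,0.1,0],[0,0,0.22,0],[0,0,0.22,0],[0,0,0.2,0],[0,0,0.073,0]])

```text
t: 3.32
tool_pos: [0.465, 0.3067, 0.2788]
eef_rot: [179.8, 0.4, 0.0]
ft_force: [-0.6, -0.7, -1.2]
finger_gap: 0.0855
grip_force: 0.0
```

arm_command(plan=[[0,0,0,0],[0,0,0,0],[0,0,0,0],[0,0,0,0],[0,0,0,0]], jaw=0, newtons=60)

```text
t: 3.73
tool_pos: [0.4675, 0.309, 0.2845]
eef_rot: [-179.9, -0.2, -0.0]
ft_force: [-1.5, -0.1, 6.5]
finger_gap: 0.0269
grip_force: 58.7
```

arm_command(plan=[[0,0,0,0],[0,0,0,0],[0,0,0,0]])

```text
t: 3.98
tool_pos: [0.4676, 0.3092, 0.2845]
eef_rot: [-179.9, -0.2, 0.0]
ft_force: [-0.1, -0.5, 6.9]
finger_gap: 0.0267
grip_force: 59.5
```

arm_command(plan=[[0,0,-0.08,0],[0,0,-0.16,0],[0,0,-0.16,0],[0,0,-0.16,0],[0,0,-0.11,0]])

```text
t: 4.4
tool_pos: [0.4671, 0.3091, 0.3854]
eef_rot: [-179.9, -0.1, 0.0]
ft_force: [-0.5, 0.4, -1.1]
finger_gap: 0.0264
grip_force: 59.2
```

arm_command(plan=[[0.04,0.07,0,0],[0.075,0.138,0,0],[0.08,0.145,0,0],[0.08,0.145,0,0],[0.08,0.145,0,0]])

```text
t: 4.82
tool_pos: [0.5204, 0.2107, 0.3817]
eef_rot: [179.9, 0.1, 0.0]
ft_force: [0.2, 0.5, -1.8]
finger_gap: 0.0271
grip_force: 59.2
```

arm_command(plan=[[0.08,0.145,0,0],[0.08,0.145,0,0],[0.08,0.145,0,0],[0.08,0.145,0,0],[0.08,0.145,0,0]])

```text
t: 5.23
tool_pos: [0.5804, 0.1017, 0.3815]
eef_rot: [180.0, 0.1, -0.0]
ft_force: [-0.1, 0.8, -0.9]
finger_gap: 0.0265
grip_force: 59.2
```

arm_command(plan=[[0.08,0.145,0,0],[0.08,0.145,0,0],[0.08,0.145,0,0],[0.08,0.145,0,0],[0.08,0.145,0,0]])

```text
t: 5.65
tool_pos: [0.6403, -0.0071, 0.3814]
eef_rot: [180.0, 0.2, -0.0]
ft_force: [0.1, -0.6, -1.6]
finger_gap: 0.0264
grip_force: 59.2
```

arm_command(plan=[[0.052,0.12,0,0],[0,0,0,0],[0,0,0,0],[0,0,0,0]])

```text
t: 5.98
tool_pos: [0.6476, -0.0233, 0.3819]
eef_rot: [-180.0, 0.2, -0.0]
ft_force: [0.6, 0.5, -1.9]
finger_gap: 0.0264
grip_force: 59.3
```

```bash
cat >> h.py <<'E'
def blob(f,col):
    h=cv2.cvtColor(f,cv2.COLOR_RGB2HSV)
    lo,hi=((5,140,120),(32,255,255)) if col=="o" else ((105,120,30),(125,255,255))
    return cv2.inRange(h,lo,hi)
AX=np.array([.5435,-.0255])
def mounts(cams=("scene","wrist"),off={}):
    out=[]
    for n in cams:
        s=robot.read_state();c=robot.read_camera(n)
        k,l,st,ce=cv2.connectedComponentsWithStats(blob(c["frame"],"o"))
        for i in range(1,k):
            if st[i,4]<12: continue
            p=(wr(s,c,*ce[i],.062) if n=="wrist" else at_z(c,*ce[i],.062))[:2]-off.get(n,0)
            d=p-AX;r=np.hypot(*d)
            if .05<r<.1: out.append((n,s["t"],p.round(4),round(r,4),round(np.degrees(np.arctan2(d[1],d[0])),1),st[i,4]))
    return out
E
python3 - <<'E'
from h import *
s=robot.read_state();print(s["tool_pos"],s["eef_rot"])
for m in mounts(("top","scene","wrist")):print(m)
c=robot.read_camera("scene");cv2.imwrite("pics/s2.png",cv2.resize(c["frame"][100:300,120:400,::-1],None,fx=2.8,fy=2.8,interpolation=cv2.INTER_CUBIC))
E
```

```text
[ 0.64756338 -0.02326017  0.38187531] [-1.79955857e+02  1.58291086e-01 -2.82382838e-02]
('scene', 6.0333, array([0.4756, 0.001 ]), np.float64(0.0729), np.float64(158.7), np.int32(62))
('wrist', 6.0833, array([0.4646, 0.002 ]), np.float64(0.0836), np.float64(160.8), np.int32(27))
```

View pics/s2.png

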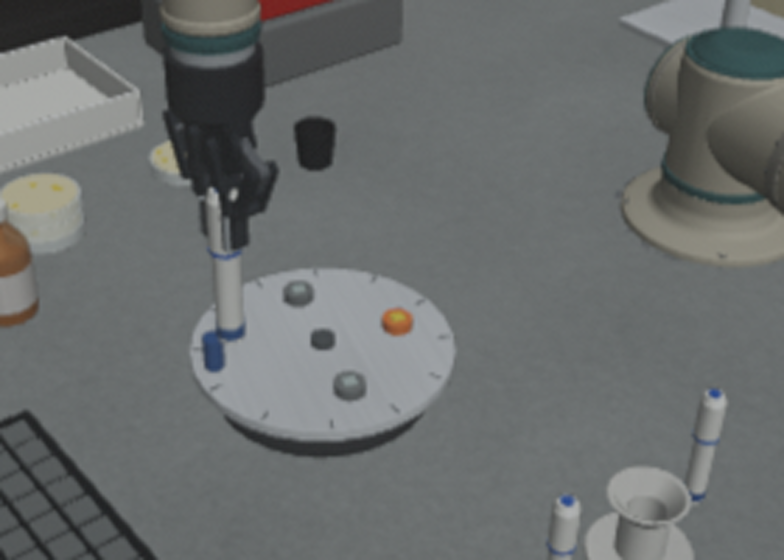

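The lamp hangs upright in the grip. The post is just ahead of it in −y, and the orange mount is clearly visible to the scene camera. Next I work out the push arc.

Run:
```python
from h import *
import pickle
c=pickle.load(open("scene.pkl","rb"));print("lens",at_z(c,120+230/2.8,100+333/2.8,.109))
p0=np.array([.6476,-.0233]);st=[4,4,2.5,2.5,2.5,2.5,4,6,8,10,12,14,15.5,17,17,8,4]
a=np.radians(1.2);pts=[p0]
for s in st:
    a-=s/105;pts.append(AX+.105*np.array([np.cos(a),np.sin(a)]))
for s,d,p in zip(st,np.diff(pts,axis=0)/.15,pts[1:]):print(s,d[0].round(3),-d[1].round(3),p.round(3))
```

```text
lens [ 0.64305994 -0.02540058  0.109     ]
4 0.006 0.027 [ 0.648 -0.027]
4 -0.001 0.027 [ 0.648 -0.031]
2.5 -0.001 0.017 [ 0.648 -0.034]
2.5 -0.002 0.017 [ 0.648 -0.036]
2.5 -0.002 0.017 [ 0.648 -0.039]
2.5 -0.002 0.017 [ 0.647 -0.041]
4 -0.004 0.026 [ 0.647 -0.045]
6 -0.009 0.039 [ 0.645 -0.051]
8 -0.015 0.051 [ 0.643 -0.059]
10 -0.024 0.062 [ 0.639 -0.068]
12 -0.037 0.071 [ 0.634 -0.079]
14 -0.053 0.077 [ 0.626 -0.09 ]
15.5 -0.07 0.076 [ 0.616 -0.102]
17 -0.088 0.071 [ 0.602 -0.112]
17 -0.098 0.056 [ 0.588 -0.121]
8 -0.049 0.021 [ 0.58  -0.124]
4 -0.025 0.009 [ 0.577 -0.125]
```

arm_command(plan=[[0,0,0.1,0],[0,0,0.14,0],[0,0,0.05,0],[0,0,0,0],[0.006,0.027,0,0]])

```text
t: 6.6
tool_pos: [0.6488, -0.0261, 0.3397]
eef_rot: [-180.0, 0.1, 0.1]
ft_force: [0.3, 0.4, -1.1]
finger_gap: 0.0265
grip_force: 59.3
```

arm_command(plan=[[-0.001,0.027,0,0],[-0.001,0.017,0,0],[-0.002,0.017,0,0],[-0.002,0.017,0,0],[-0.002,0.017,0,0]])

```text
t: 7.02
tool_pos: [0.6478, -0.0417, 0.3403]
eef_rot: [-180.0, -0.1, -0.0]
ft_force: [0.2, 0.8, -1.3]
finger_gap: 0.0266
grip_force: 59.4
```

arm_command(plan=[[-0.004,0.026,0,0],[-0.009,0.039,0,0],[-0.015,0.051,0,0],[-0.024,0.062,0,0],[-0.037,0.071,0,0]])

```text
t: 7.43
tool_pos: [0.6342, -0.0795, 0.3396]
eef_rot: [180.0, -0.0, 0.0]
ft_force: [-0.2, 1.7, -0.4]
finger_gap: 0.0268
grip_force: 59.4
```

arm_command(plan=[[-0.053,0.077,0,0],[-0.07,0.076,0,0],[-0.088,0.071,0,0],[-0.098,0.056,0,0],[-0.049,0.021,0,0]])

```text
t: 7.85
tool_pos: [0.5783, -0.1257, 0.3397]
eef_rot: [179.9, 0.1, -0.1]
ft_force: [-0.4, -0.3, -1.3]
finger_gap: 0.0264
grip_force: 59.4
```

arm_command(plan=[[-0.02,0.008,-0.1,0],[0,-0.02,-0.15,0],[-0.02,-0.1,0,0]])

```text
t: 8.1
tool_pos: [0.5756, -0.1094, 0.3813]
eef_rot: [179.7, -0.5, -0.2]
ft_force: [0.4, -1.0, 0.2]
finger_gap: 0.0262
grip_force: 59.4
```

```bash
cat >> h.py <<'E'
OFF={"scene":np.array([.0035,.003])}
E
python3 - <<'E'
from h import *
print(robot.read_state()["tool_pos"])
for m in mounts(("scene","top"),OFF):print(m)
E
```

```text
[ 0.57560351 -0.1093951   0.38131629]
('scene', 8.1, array([0.5749, 0.042 ]), np.float64(0.0745), np.float64(65.0), np.int32(74))
('top', 8.15, array([0.5832, 0.0369]), np.float64(0.074), np.float64(57.6), np.int32(53))
```

arm_command(plan=[[-0.02,-0.15,0,0],[-0.02,-0.15,0,0],[-0.02,-0.15,0,0]])

```text
t: 8.45
tool_pos: [0.565, -0.0388, 0.3757]
eef_rot: [-180.0, 0.1, -0.0]
ft_force: [0.2, -0.1, -0.8]
finger_gap: 0.0263
grip_force: 59.5
```

Run:
```python
from h import *
for m in mounts(("scene","top"),OFF):print(m)
s=robot.read_state();print(s["t"],s["tool_pos"],s["eef_rot"],s["finger_gap"])
```

```text
('scene', 8.45, array([0.61  , 0.0057]), np.float64(0.0735), np.float64(25.2), np.int32(73))
8.55 [ 0.56442865 -0.03653798  0.37579862] [-179.86436766    0.19137131    0.2004199 ] 0.026552850382124845
```

```bash
cat > trk.py <<'E'
from h import *
import json,sys
from scipy.optimize import least_squares
def model(x,t):
    th0,w0,lt=x;tau=np.exp(lt);k=.077;t=np.asarray(t)-8.1  # speed positive, clockwise
    return th0-((w0+k)*tau*(1-np.exp(-t/tau))-k*t)
def fit(obs):
    t=np.array([o[0] for o in obs]);a=np.unwrap(np.radians([o[1] for o in obs]))
    # unwrap with expected speed: shift to nearest turn by sequential fit
    x=np.array([a[0],1.99,np.log(7.7)])
    for n in range(2,len(t)+1):
        p=model(x,t[n-1]);a[n-1]+=2*np.pi*np.round((p-a[n-1])/(2*np.pi))
        f=lambda x:np.r_[(model(x,t[:n])-a[:n])/.025,(x[2]-np.log(7.7))/.35,(x[1]-1.99)/.3]
        x=least_squares(f,x).x
    print("w0,tau",x[1].round(3),np.exp(x[2]).round(2),"res deg",np.degrees(f(x)[:n]*.025).round(1));return x
def plan(x,s,nrow,blend=1,z=.3565,lead=0.0,lens=np.zeros(2)):
    cur=np.array(s["tool_pos"]);t0=s["t"];start=cur.copy();rows=[]
    for i in range(1,nrow+1):
        t=t0+i/12+lead;a=model(x,t)
        tgt=np.r_[AX+.075*np.array([np.cos(a),np.sin(a)])-lens,z]
        if i<blend: tgt=start+(tgt-start)*i/blend
        d=(np.round((tgt-cur)/.15*[1,-1,-1],3));rows.append([*map(float,d),0]);cur=cur+d*.15*[1,-1,-1]
    for i in range(0,nrow,5):print(rows[i:i+5])
    k=.077;tau=np.exp(x[2]);print("w now",(x[1]+k)*np.exp(-(t0-8.1)/tau)-k,"end",(x[1]+k)*np.exp(-(t0+nrow/12-8.1)/tau)-k)
def go(nrow,blend=2,cams=("scene",),**kw):
    try:obs=json.load(open("obs.json"))
    except OSError:obs=[[8.1,65.0],[8.15,57.6],[8.45,25.2]]
    for m in (mounts(cams,OFF) if cams else []):
        print(m)
        if m[0]=="scene":obs.append([m[1],float(m[4])])
    json.dump(obs,open("obs.json","w"));x=fit(obs);s=robot.read_state()
    print(s["t"],s["tool_pos"].round(4),"mount now",(AX+.075*np.array([np.cos(model(x,s["t"])),np.sin(model(x,s["t"]))])).round(4));plan(x,s,nrow,blend,**kw)
E
python3 -c "
from trk import *
go(10,4,())"
```

```text
w0,tau 1.998 7.66 res deg [-0.8  0.9 -0.1]
8.55 [ 0.5644 -0.0365  0.3758] mount now [ 0.6162 -0.0071]
[[0.09, -0.03, 0.032, 0], [0.09, 0.009, 0.032, 0], [0.082, 0.045, 0.032, 0], [0.066, 0.081, 0.033, 0], [-0.032, 0.067, -0.0, 0]]
[[-0.041, 0.061, -0.0, 0], [-0.048, 0.054, -0.0, 0], [-0.056, 0.046, -0.0, 0], [-0.06, 0.037, -0.0, 0], [-0.065, 0.028, -0.0, 0]]
w now 1.8798703962720382 end 1.6780576019531228
```

arm_command(plan=[[0.09,-0.03,0.032,0],[0.09,0.009,0.032,0],[0.082,0.045,0.032,0],[0.066,0.081,0.033,0],[-0.032,0.067,0,0]])

```text
t: 8.97
tool_pos: [0.6132, -0.0675, 0.3555]
eef_rot: [179.9, -0.0, -0.0]
ft_force: [0.7, 0.8, -1.9]
finger_gap: 0.0266
grip_force: 59.6
```

arm_command(plan=[[-0.041,0.061,0,0],[-0.048,0.054,0,0],[-0.056,0.046,0,0],[-0.06,0.037,0,0],[-0.065,0.028,0,0]])

```text
t: 9.38
tool_pos: [0.5682, -0.1001, 0.3583]
eef_rot: [180.0, -0.0, -0.1]
ft_force: [0.4, -0.4, -1.2]
finger_gap: 0.0267
grip_force: 59.6
```

```bash
python3 -c "
from trk import *
go(10)"
```

```text
('scene', 9.3833, array([ 0.5621, -0.097 ]), np.float64(0.0739), np.float64(-75.4), np.int32(60))
w0,tau 2.052 8.56 res deg [-0.4  1.1 -0.9  0.2]
9.4333 [ 0.5663 -0.1002  0.3583] mount now [ 0.5563 -0.0994]
[[-0.069, 0.001, 0.006, 0], [-0.141, -0.003, 0.006, 0], [-0.07, -0.013, 0.0, 0], [-0.066, -0.022, 0.0, 0], [-0.062, -0.032, 0.0, 0]]
[[-0.056, -0.039, 0.0, 0], [-0.051, -0.046, 0.0, 0], [-0.043, -0.052, 0.0, 0], [-0.035, -0.056, 0.0, 0], [-0.027, -0.06, 0.0, 0]]
w now 1.7452874413146797 end 1.5763318471729602
```

arm_command(plan=[[-0.105,0.001,0.006,0],[-0.105,-0.003,0.006,0],[-0.07,-0.013,0,0],[-0.066,-0.022,0,0],[-0.062,-0.032,0,0]])

```text
t: 9.85
tool_pos: [0.5075, -0.0886, 0.3565]
eef_rot: [180.0, -0.1, -0.0]
ft_force: [0.2, -0.3, -2.6]
finger_gap: 0.0266
grip_force: 59.6
```

arm_command(plan=[[-0.056,-0.039,0,0],[-0.051,-0.046,0,0],[-0.043,-0.052,0,0],[-0.035,-0.056,0,0],[-0.027,-0.06,0,0]])

```text
t: 10.27
tool_pos: [0.4761, -0.0499, 0.3561]
eef_rot: [-180.0, -0.0, 0.0]
ft_force: [0.4, 0.4, -1.6]
finger_gap: 0.0264
grip_force: 59.6
```

```bash
python3 -c "
from trk import *
import pickle
go(10)
c=robot.read_camera('scene');s=robot.read_state();print(s['t'])
cv2.imwrite('pics/t1.png',cv2.resize(c['frame'][160:280,180:340,::-1],None,fx=4.8,fy=4.8,interpolation=cv2.INTER_CUBIC))"
```

```text
('scene', 10.2667, array([ 0.4723, -0.0487]), np.float64(0.0749), np.float64(-162.0), np.int32(58))
w0,tau 2.04 9.82 res deg [-0.4  1.2 -0.8 -0.3  0.3]
10.3167 [ 0.4753 -0.0485  0.3561] mount now [ 0.4706 -0.0432]
[[-0.021, -0.051, -0.001, 0], [-0.024, -0.116, -0.002, 0], [0.006, -0.066, 0.0, 0], [0.015, -0.063, 0.0, 0], [0.022, -0.061, 0.0, 0]]
[[0.03, -0.056, 0.0, 0], [0.036, -0.052, 0.0, 0], [0.042, -0.047, 0.0, 0], [0.048, -0.04, 0.0, 0], [0.051, -0.034, 0.0, 0]]
w now 1.6124985825495102 end 1.4750861503922885
10.3667
```

View pics/t1.png

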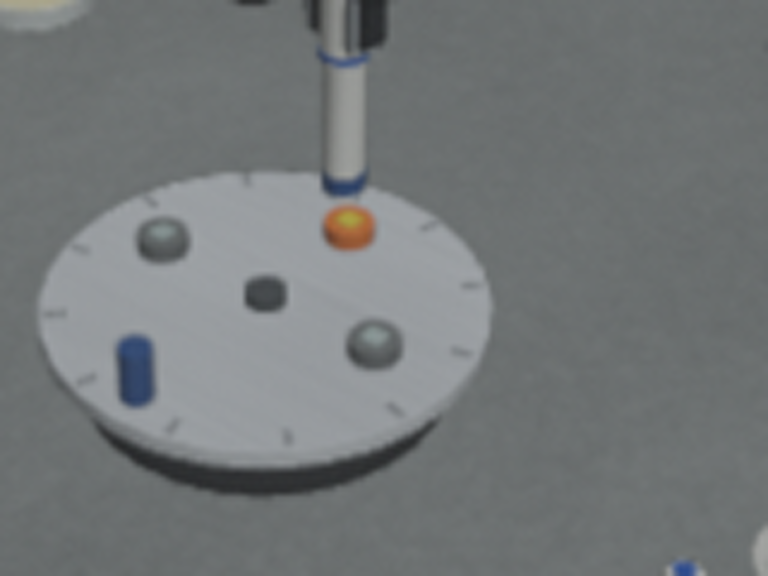

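The lens is at crop (345,185) and the mount top at (349,219), so the lens sits right above the mount. I check the offset and replan.

```bash
python3 -c "
from trk import *
import pickle
c=pickle.load(open('scene.pkl','rb'))
for u,v,z in((345,186,.0836),(349,219,.062)):print(at_z(c,180+u/4.8,160+v/4.8,z))
go(10,2,())"
```

```text
[ 0.46995194 -0.04743564  0.0836    ]
[ 0.46909262 -0.04436839  0.062     ]
w0,tau 2.04 9.82 res deg [-0.4  1.2 -0.8 -0.3  0.3]
10.3667 [ 0.4759 -0.0493  0.3561] mount now [ 0.4694 -0.0373]
[[-0.025, -0.073, -0.001, 0], [-0.022, -0.139, -0.002, 0], [0.012, -0.065, 0.0, 0], [0.019, -0.062, 0.0, 0], [0.027, -0.058, 0.0, 0]]
[[0.033, -0.054, 0.0, 0], [0.04, -0.048, 0.0, 0], [0.046, -0.043, 0.0, 0], [0.05, -0.037, 0.0, 0], [0.053, -0.03, 0.0, 0]]
w now 1.6039210322520117 end 1.4672062402470245
```

arm_command(plan=[[-0.01,-0.11,0,0],[-0.017,-0.102,-0.002,0],[0.012,-0.065,0,0],[0.019,-0.062,0,0],[0.027,-0.058,0,0]])

```text
t: 10.78
tool_pos: [0.4818, 0.0093, 0.3564]
eef_rot: [180.0, -0.0, 0.0]
ft_force: [-0.2, 0.2, -1.4]
finger_gap: 0.0267
grip_force: 59.7
```

arm_command(plan=[[0.033,-0.054,0,0],[0.04,-0.048,0,0],[0.046,-0.043,0,0],[0.05,-0.037,0,0],[0.053,-0.03,0,0]])

```text
t: 11.2
tool_pos: [0.5156, 0.041, 0.3563]
eef_rot: [180.0, -0.0, 0.0]
ft_force: [0.2, -0.5, -1.6]
finger_gap: 0.0264
grip_force: 59.7
```

```bash
python3 -c "
from trk import *
go(20,2,lens=np.array([-.003,0]))"
```

```text
('scene', 11.2, array([0.511 , 0.0426]), np.float64(0.0754), np.float64(115.5), np.int32(67))
w0,tau 2.038 9.94 res deg [-0.4  1.2 -0.7 -0.3  0.2  0. ]
11.25 [0.5172 0.0414 0.3564] mount now [0.5162 0.0444]
[[0.036, -0.019, -0.0, 0], [0.094, -0.031, -0.001, 0], [0.06, -0.004, 0.0, 0], [0.059, 0.003, 0.0, 0], [0.058, 0.009, 0.0, 0]]
[[0.055, 0.017, 0.0, 0], [0.053, 0.022, 0.0, 0], [0.05, 0.028, 0.0, 0], [0.046, 0.033, 0.0, 0], [0.041, 0.038, 0.0, 0]]
[[0.037, 0.042, 0.0, 0], [0.032, 0.045, 0.0, 0], [0.026, 0.048, 0.0, 0], [0.02, 0.05, 0.0, 0], [0.015, 0.051, 0.0, 0]]
[[0.01, 0.052, 0.0, 0], [0.003, 0.053, 0.0, 0], [-0.001, 0.052, 0.0, 0], [-0.007, 0.051, 0.0, 0], [-0.013, 0.05, 0.0, 0]]
w now 1.4634698337084016 end 1.2255728184019326
```

arm_command(plan=[[0.065,-0.025,0,0],[0.065,-0.025,-0.001,0],[0.06,-0.004,0,0],[0.059,0.003,0,0],[0.058,0.009,0,0]])

```text
t: 11.67
tool_pos: [0.5617, 0.0467, 0.3565]
eef_rot: [180.0, -0.0, 0.0]
ft_force: [-0.0, -0.4, -2.5]
finger_gap: 0.0266
grip_force: 59.7
```

arm_command(plan=[[0.055,0.017,0,0],[0.053,0.022,0,0],[0.05,0.028,0,0],[0.046,0.033,0,0],[0.041,0.038,0,0]])

```text
t: 12.08
tool_pos: [0.5981, 0.0254, 0.3565]
eef_rot: [180.0, 0.0, -0.0]
ft_force: [-0.2, -0.9, -2.0]
finger_gap: 0.0267
grip_force: 59.7
```

arm_command(plan=[[0.037,0.042,0,0],[0.032,0.045,0,0],[0.026,0.048,0,0],[0.02,0.05,0,0],[0.015,0.051,0,0]])

```text
t: 12.5
tool_pos: [0.6171, -0.0102, 0.3565]
eef_rot: [180.0, 0.0, -0.0]
ft_force: [-0.1, -0.0, -0.2]
finger_gap: 0.0266
grip_force: 59.7
```

arm_command(plan=[[0.01,0.052,0,0],[0.003,0.053,0,0],[-0.001,0.052,0,0],[-0.007,0.051,0,0],[-0.013,0.05,0,0]])

```text
t: 12.92
tool_pos: [0.6155, -0.0489, 0.3566]
eef_rot: [180.0, 0.0, -0.0]
ft_force: [0.4, 0.3, -1.3]
finger_gap: 0.0264
grip_force: 59.7
```

```bash
python3 -c "
from trk import *
go(25,2,lens=np.array([-.003,0]))"
```

```text
('scene', 12.9167, array([ 0.6134, -0.0493]), np.float64(0.0738), np.float64(-18.8), np.int32(69))
w0,tau 2.028 10.34 res deg [-0.5  1.1 -0.7  0.   0.3 -0.4  0.2]
12.9667 [ 0.6151 -0.0501  0.3566] mount now [ 0.6129 -0.0538]
[[-0.008, 0.036, 0.0, 0], [-0.034, 0.079, 0.0, 0], [-0.031, 0.04, 0.0, 0], [-0.034, 0.037, 0.0, 0], [-0.037, 0.033, 0.0, 0]]
[[-0.039, 0.029, 0.0, 0], [-0.042, 0.025, 0.0, 0], [-0.044, 0.02, 0.0, 0], [-0.045, 0.016, 0.0, 0], [-0.047, 0.011, 0.0, 0]]
[[-0.046, 0.007, 0.0, 0], [-0.047, 0.003, 0.0, 0], [-0.046, -0.002, 0.0, 0], [-0.046, -0.006, 0.0, 0], [-0.044, -0.01, 0.0, 0]]
[[-0.043, -0.014, 0.0, 0], [-0.041, -0.017, 0.0, 0], [-0.039, -0.021, 0.0, 0], [-0.037, -0.025, 0.0, 0], [-0.034, -0.027, 0.0, 0]]
[[-0.032, -0.029, 0.0, 0], [-0.028, -0.032, 0.0, 0], [-0.026, -0.034, 0.0, 0], [-0.022, -0.036, 0.0, 0], [-0.019, -0.037, 0.0, 0]]
w now 1.2378042805496774 end 0.997925679474003
```

arm_command(plan=[[-0.02,0.057,0,0],[-0.022,0.058,0,0],[-0.031,0.04,0,0],[-0.034,0.037,0,0],[-0.037,0.033,0,0]])

```text
t: 13.38
tool_pos: [0.5934, -0.0824, 0.3566]
eef_rot: [180.0, 0.0, -0.0]
ft_force: [-0.4, 0.4, -0.5]
finger_gap: 0.0268
grip_force: 59.7
```

arm_command(plan=[[-0.039,0.029,0,0],[-0.042,0.025,0,0],[-0.044,0.02,0,0],[-0.045,0.016,0,0],[-0.047,0.011,0,0]])

```text
t: 13.8
tool_pos: [0.5608, -0.0971, 0.3566]
eef_rot: [180.0, -0.0, -0.0]
ft_force: [-0.2, -0.3, -2.2]
finger_gap: 0.0265
grip_force: 59.7
```

arm_command(plan=[[-0.046,0.007,0,0],[-0.047,0.003,0,0],[-0.046,-0.002,0,0],[-0.046,-0.006,0,0],[-0.044,-0.01,0,0]])

```text
t: 14.22
tool_pos: [0.5264, -0.0956, 0.3566]
eef_rot: [180.0, 0.0, 0.0]
ft_force: [-0.0, -0.4, -0.5]
finger_gap: 0.0266
grip_force: 59.7
```

arm_command(plan=[[-0.043,-0.014,0,0],[-0.041,-0.017,0,0],[-0.039,-0.021,0,0],[-0.037,-0.025,0,0],[-0.034,-0.027,0,0]])

```text
t: 14.63
tool_pos: [0.4975, -0.0797, 0.3566]
eef_rot: [180.0, -0.0, 0.0]
ft_force: [0.8, 0.2, -1.3]
finger_gap: 0.0264
grip_force: 59.7
```

arm_command(plan=[[-0.032,-0.029,0,0],[-0.028,-0.032,0,0],[-0.026,-0.034,0,0],[-0.022,-0.036,0,0],[-0.019,-0.037,0,0]])

```text
t: 15.05
tool_pos: [0.4787, -0.0544, 0.3566]
eef_rot: [180.0, -0.0, 0.0]
ft_force: [0.1, 0.3, -1.8]
finger_gap: 0.0267
grip_force: 59.7
```

```bash
python3 -c "
from trk import *
go(25,2,lens=np.array([-.003,0]))"
```

```text
('scene', 15.05, array([ 0.4736, -0.0527]), np.float64(0.075), np.float64(-158.8), np.int32(58))
w0,tau 2.014 10.75 res deg [-0.7  0.9 -0.6  0.4  0.7 -0.2 -0.9  0.4]
15.1 [ 0.4781 -0.0535  0.3565] mount now [ 0.4725 -0.0496]
[[-0.015, -0.033, 0.0, 0], [-0.023, -0.074, 0.0, 0], [-0.004, -0.041, 0.0, 0], [-0.002, -0.041, 0.0, 0], [0.002, -0.041, 0.0, 0]]
[[0.005, -0.04, 0.0, 0], [0.008, -0.039, 0.0, 0], [0.011, -0.038, 0.0, 0], [0.015, -0.037, 0.0, 0], [0.016, -0.035, 0.0, 0]]
[[0.02, -0.034, 0.0, 0], [0.021, -0.031, 0.0, 0], [0.024, -0.03, 0.0, 0], [0.026, -0.027, 0.0, 0], [0.027, -0.026, 0.0, 0]]
[[0.029, -0.023, 0.0, 0], [0.031, -0.02, 0.0, 0], [0.031, -0.019, 0.0, 0], [0.033, -0.015, 0.0, 0], [0.033, -0.014, 0.0, 0]]
[[0.034, -0.01, 0.0, 0], [0.034, -0.009, 0.0, 0], [0.035, -0.005, 0.0, 0], [0.034, -0.004, 0.0, 0], [0.034, -0.001, 0.0, 0]]
w now 1.01336982451518 end 0.8212295589017997
```

arm_command(plan=[[-0.018,-0.053,0,0],[-0.02,-0.054,0,0],[-0.004,-0.041,0,0],[-0.002,-0.041,0,0],[0.002,-0.041,0,0]])

```text
t: 15.52
tool_pos: [0.4727, -0.0197, 0.3566]
eef_rot: [180.0, -0.0, 0.0]
ft_force: [0.3, -0.3, -1.2]
finger_gap: 0.0265
grip_force: 59.7
```

arm_command(plan=[[0.005,-0.04,0,0],[0.008,-0.039,0,0],[0.011,-0.038,0,0],[0.015,-0.037,0,0],[0.016,-0.035,0,0]])

```text
t: 15.93
tool_pos: [0.4813, 0.0085, 0.3565]
eef_rot: [180.0, -0.0, 0.0]
ft_force: [-0.1, 0.0, -1.7]
finger_gap: 0.0264
grip_force: 59.7
```

arm_command(plan=[[0.02,-0.034,0,0],[0.021,-0.031,0,0],[0.024,-0.03,0,0],[0.026,-0.027,0,0],[0.027,-0.026,0,0]])

```text
t: 16.35
tool_pos: [0.4992, 0.0305, 0.3565]
eef_rot: [180.0, -0.0, -0.0]
ft_force: [-0.7, -1.1, -1.7]
finger_gap: 0.0267
grip_force: 59.7
```

arm_command(plan=[[0.029,-0.023,0,0],[0.031,-0.02,0,0],[0.031,-0.019,0,0],[0.033,-0.015,0,0],[0.033,-0.014,0,0]])

```text
t: 16.77
tool_pos: [0.5228, 0.0439, 0.3565]
eef_rot: [180.0, 0.0, -0.0]
ft_force: [0.6, -0.6, -1.6]
finger_gap: 0.0268
grip_force: 59.7
```

arm_command(plan=[[0.034,-0.01,0,0],[0.034,-0.009,0,0],[0.035,-0.005,0,0],[0.034,-0.004,0,0],[0.034,-0.001,0,0]])

```text
t: 17.18
tool_pos: [0.5484, 0.0481, 0.3565]
eef_rot: [180.0, 0.0, 0.0]
ft_force: [0.2, 0.4, -1.0]
finger_gap: 0.0265
grip_force: 59.7
```

```bash
python3 -c "
from trk import *
go(25,2,lens=np.array([-.003,0]))
c=robot.read_camera('scene')
cv2.imwrite('pics/t2.png',cv2.resize(c['frame'][160:280,180:340,::-1],None,fx=4.8,fy=4.8,interpolation=cv2.INTER_CUBIC))
go(25,2,(),lens=np.array([-.003,0]))"
```

```text
('scene', 17.1833, array([0.5422, 0.0502]), np.float64(0.0757), np.float64(91.0), np.int32(73))
w0,tau 2.019 10.65 res deg [-0.6  1.  -0.6  0.3  0.5 -0.4 -0.8  0.9 -0.3]
17.2333 [0.5494 0.048  0.3565] mount now [0.5456 0.0495]
[[0.014, -0.004, -0.0, 0], [0.048, 0.001, -0.0, 0], [0.032, 0.006, -0.0, 0], [0.032, 0.009, -0.0, 0], [0.031, 0.01, -0.0, 0]]
[[0.029, 0.012, -0.0, 0], [0.029, 0.015, -0.0, 0], [0.028, 0.015, -0.0, 0], [0.026, 0.018, -0.0, 0], [0.025, 0.018, -0.0, 0]]
[[0.023, 0.02, -0.0, 0], [0.022, 0.022, -0.0, 0], [0.021, 0.022, -0.0, 0], [0.019, 0.024, -0.0, 0], [0.017, 0.024, -0.0, 0]]
[[0.016, 0.025, -0.0, 0], [0.014, 0.026, -0.0, 0], [0.012, 0.026, -0.0, 0], [0.011, 0.027, -0.0, 0], [0.009, 0.027, -0.0, 0]]
[[0.008, 0.027, -0.0, 0], [0.006, 0.027, -0.0, 0], [0.004, 0.028, -0.0, 0], [0.003, 0.027, -0.0, 0], [0.001, 0.028, -0.0, 0]]
w now 0.8118676370505532 end 0.6539274415614085
w0,tau 2.019 10.65 res deg [-0.6  1.  -0.6  0.3  0.5 -0.4 -0.8  0.9 -0.3]
17.2833 [0.5488 0.048  0.3565] mount now [0.5487 0.0493]
[[0.026, -0.003, -0.0, 0], [0.059, 0.003, -0.0, 0], [0.032, 0.008, -0.0, 0], [0.031, 0.009, -0.0, 0], [0.031, 0.012, -0.0, 0]]
[[0.029, 0.013, -0.0, 0], [0.028, 0.016, -0.0, 0], [0.026, 0.016, -0.0, 0], [0.026, 0.018, -0.0, 0], [0.024, 0.02, -0.0, 0]]
[[0.023, 0.021, -0.0, 0], [0.021, 0.022, -0.0, 0], [0.019, 0.023, -0.0, 0], [0.018, 0.024, -0.0, 0], [0.017, 0.025, -0.0, 0]]
[[0.014, 0.025, -0.0, 0], [0.013, 0.026, -0.0, 0], [0.012, 0.027, -0.0, 0], [0.01, 0.027, -0.0, 0], [0.008, 0.027, -0.0, 0]]
[[0.007, 0.027, -0.0, 0], [0.005, 0.028, -0.0, 0], [0.003, 0.027, -0.0, 0], [0.002, 0.028, -0.0, 0], [0.001, 0.027, -0.0, 0]]
w now 0.8077039907980852 end 0.6505036209878734
```

View pics/t2.png

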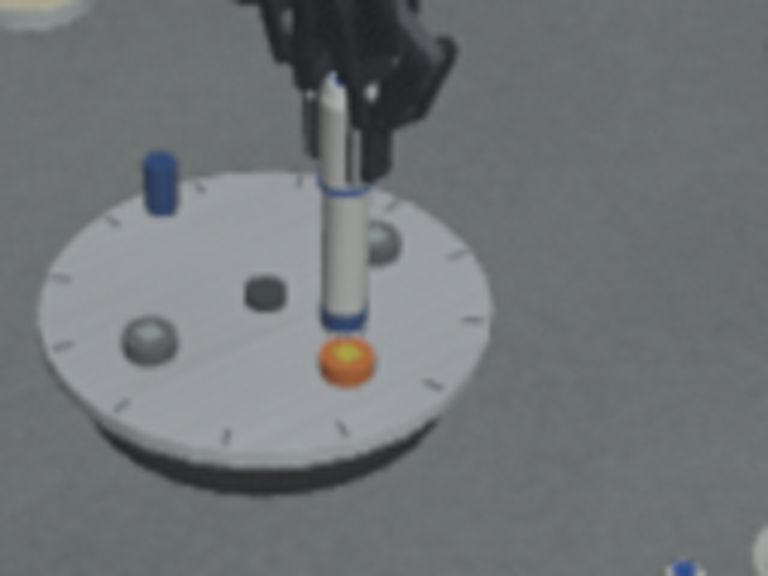

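The lens at (344,322) is right over the mount at (348,354). I follow a little longer for margin.

arm_command(plan=[[0.042,-0.001,0,0],[0.043,0.001,0,0],[0.032,0.008,0,0],[0.031,0.009,0,0],[0.031,0.012,0,0]])

```text
t: 17.7
tool_pos: [0.5753, 0.0436, 0.3565]
eef_rot: [180.0, 0.0, 0.0]
ft_force: [-0.4, -0.1, -1.1]
finger_gap: 0.0264
grip_force: 59.7
```

arm_command(plan=[[0.029,0.013,0,0],[0.028,0.016,0,0],[0.026,0.016,0,0],[0.026,0.018,0,0],[0.024,0.02,0,0]])

```text
t: 18.12
tool_pos: [0.5951, 0.031, 0.3565]
eef_rot: [180.0, 0.0, -0.0]
ft_force: [0.2, -0.5, -0.8]
finger_gap: 0.0265
grip_force: 59.7
```

arm_command(plan=[[0.023,0.021,0,0],[0.021,0.022,0,0],[0.019,0.023,0,0],[0.018,0.024,0,0],[0.017,0.025,0,0]])

```text
t: 18.53
tool_pos: [0.6096, 0.0137, 0.3565]
eef_rot: [180.0, 0.0, -0.0]
ft_force: [-0.3, 0.5, -1.3]
finger_gap: 0.0264
grip_force: 59.7
```

arm_command(plan=[[0.014,0.025,0,0],[0.013,0.026,0,0],[0.012,0.027,0,0],[0.01,0.027,0,0],[0.008,0.027,0,0]])

```text
t: 18.95
tool_pos: [0.6181, -0.0062, 0.3565]
eef_rot: [180.0, -0.0, 0.0]
ft_force: [-0.4, -0.5, -1.1]
finger_gap: 0.0267
grip_force: 59.7
```

arm_command(plan=[[0.007,0.027,0,0],[0.005,0.028,0,0],[0.003,0.027,0,0],[0.002,0.028,0,0],[0.001,0.027,0,0]])

```text
t: 19.37
tool_pos: [0.6206, -0.0267, 0.3565]
eef_rot: [180.0, 0.0, -0.0]
ft_force: [-0.4, 0.3, -1.4]
finger_gap: 0.0266
grip_force: 59.7
```

```bash
python3 -c "
from trk import *
go(5,2,lens=np.array([-.003,0]))"
```

```text
('scene', 19.3667, array([ 0.6176, -0.0261]), np.float64(0.0741), np.float64(-0.5), np.int32(74))
w0,tau 2.019 10.64 res deg [-0.6  1.  -0.6  0.3  0.5 -0.4 -0.8  1.  -0.2 -0.1]
19.4167 [ 0.6207 -0.0275  0.3565] mount now [ 0.6184 -0.0287]
[[0.002, 0.017, 0.0, 0], [-0.002, 0.044, 0.0, 0], [-0.005, 0.026, 0.0, 0], [-0.006, 0.026, 0.0, 0], [-0.007, 0.024, 0.0, 0]]
w now 0.6466177885046043 end 0.6188291026247629
```

arm_command(plan=[[0,0,-0.11,0],[0,0,-0.11,0],[-0.03,-0.07,0,0],[-0.06,-0.13,0,0],[-0.06,-0.14,0,0]])

```text
t: 19.83
tool_pos: [0.5976, 0.0251, 0.3891]
eef_rot: [-180.0, 0.0, -0.1]
ft_force: [-0.8, 0.6, -1.0]
finger_gap: 0.0265
grip_force: 59.7
```

arm_command(plan=[[-0.065,-0.14,0,0],[-0.065,-0.14,0,0],[-0.065,-0.14,0,0],[-0.065,-0.14,0,0],[-0.065,-0.14,0,0]])

```text
t: 20.25
tool_pos: [0.5479, 0.1313, 0.3888]
eef_rot: [-180.0, 0.1, 0.0]
ft_force: [-0.0, 0.4, -2.0]
finger_gap: 0.0267
grip_force: 59.7
```

arm_command(plan=[[-0.065,-0.14,0,0],[-0.065,-0.14,0,0],[-0.065,-0.14,0,0],[-0.065,-0.14,0,0],[-0.065,-0.14,0,0]])

```text
t: 20.67
tool_pos: [0.499, 0.2361, 0.3888]
eef_rot: [-180.0, 0.1, 0.0]
ft_force: [-0.7, 0.5, -1.2]
finger_gap: 0.0268
grip_force: 59.7
```

arm_command(plan=[[-0.065,-0.14,0,0],[-0.065,-0.14,0,0],[-0.05,-0.12,0,0],[-0.04,-0.1,0,0],[0,0,0,0]])

```text
t: 21.08
tool_pos: [0.4654, 0.3124, 0.3888]
eef_rot: [-179.9, 0.1, 0.2]
ft_force: [-0.2, -0.1, -1.0]
finger_gap: 0.0267
grip_force: 59.7
```

arm_command(plan=[[0,0,0,0],[0,0,0,0],[0,0,0,0]])

```text
t: 21.33
tool_pos: [0.4676, 0.3091, 0.3892]
eef_rot: [180.0, 0.0, -0.0]
ft_force: [-0.4, -0.9, -1.2]
finger_gap: 0.0266
grip_force: 59.7
```

arm_command(plan=[[0,0,0.1,0],[0,0,0.12,0],[0,0,0.12,0],[0,0,0.1,0],[0,0,0.06,0]])

```text
t: 21.75
tool_pos: [0.4675, 0.3085, 0.3127]
eef_rot: [179.9, 0.1, -0.1]
ft_force: [-0.4, 0.9, -2.0]
finger_gap: 0.0267
grip_force: 59.7
```

arm_command(plan=[[0,0,0.06,0],[0,0,0.06,0],[0,0,0.05,0],[0,0,0.02,0],[0,0,0,0]])

```text
t: 22.17
tool_pos: [0.4675, 0.3096, 0.2854]
eef_rot: [180.0, 0.1, -0.0]
ft_force: [-0.0, -0.6, -1.0]
finger_gap: 0.0265
grip_force: 59.7
```

arm_command(plan=[[0,0,0.004,0],[0,0,0,0],[0,0,0,0],[0,0,0,0],[0,0,0,0]])

```text
t: 22.58
tool_pos: [0.4677, 0.3097, 0.2857]
eef_rot: [-180.0, -0.0, 0.0]
ft_force: [0.1, -0.5, -1.5]
finger_gap: 0.0264
grip_force: 59.7
```

arm_command(plan=[[0,0,0,0],[0,0,0,0],[0,0,0,0],[0,0,0,0],[0,0,0,0]], jaw=1)

```text
t: 23.0
tool_pos: [0.4677, 0.3097, 0.2855]
eef_rot: [-180.0, -0.0, -0.0]
ft_force: [0.3, -0.6, -0.6]
finger_gap: 0.0846
grip_force: 0.0
```

arm_command(plan=[[0,0,-0.08,0],[0,0,-0.16,0],[0,0,-0.2,0],[0,0,-0.2,0],[0,0,-0.2,0]])

```text
t: 23.42
tool_pos: [0.4674, 0.3096, 0.4126]
eef_rot: [180.0, 0.0, 0.0]
ft_force: [1.4, 0.6, -0.2]
finger_gap: 0.0854
grip_force: 0.0
```

arm_command(plan=[[-0.1,0,0,0],[-0.1,0,0,0],[0,0,0,0],[0,0,0,0],[0,0,0,0]])

```text
t: 23.83
tool_pos: [0.4381, 0.3097, 0.4113]
eef_rot: [180.0, -0.0, 0.0]
ft_force: [-0.3, -0.4, 0.2]
finger_gap: 0.0851
grip_force: 0.0
```

Run:
```python
from h import *
s=robot.read_state();c=robot.read_camera("wrist");d=robot.read_camera("scene")
print(s["t"],s["tool_pos"],s["finger_gap"])
cv2.imwrite("pics/end.png",cv2.resize(np.hstack([c["frame"],d["frame"]])[:,:,::-1],(800,300),interpolation=cv2.INTER_AREA))
```

```text
23.8333 [0.43805296 0.30970323 0.41125137] 0.08506601683022469
```

View pics/end.png

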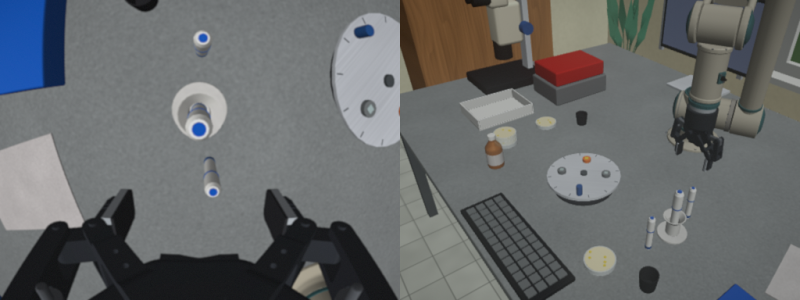

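The lamp stands upright and released in its stand (wrist view, top at (198,130)). The dishes, cups and bottle look undisturbed, and nothing touches the turntable.

```bash
python3 -c "
from station import robot
print(robot.finish_job())"
```

```text
the job is handed in; nothing more can be done
None
```

I spun the turntable to about 2 rad/s (19 turns a minute), held the lamp over the orange mount for about 8 s by my own tracking, stood it back in its stand, let go and handed the job in; no verdict came back.

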